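# Shut and bolt the sample case

## Robot

A 6-joint arm with a two-finger parallel gripper is mounted at the origin on a cart in front of the work surface, level with it; the furniture and walls round the work are solid. World frame = base frame: x ahead of the robot, y to its left, z up, the work surface at z = 0. Lengths are in m, angles in rad, forces in N, time in s.
With the tool pointing down it reaches from about 0.35 to 0.975 m from the base axis. Payload 4.9 kg.
Tool frame: the origin (TCP) lies at the very end of the fingers, on their centre line; the grasp point (between the pads) lies 19 mm behind it; z points along the fingers, y is the line along which they close (so a half turn about z gives the same grasp; the last joint's range is limited). The gripper opens to 85 mm and grips with 20 to 120 N. Pads are 22 mm wide; open, the fingers measure 114 mm over their backs; the gripper's body (76 mm by 85 mm) begins 54 mm behind the grasp point. The pads swing forward as they close: fully open they stand 13 mm farther back than shut.
Start: joints at [-1.409, 0.053, 1.613, -0, 1.476, -0.119], TCP at [0.173, -0.601, 0.231] pointing down, gripper open.
Joint ranges: [-3.01, 3.01], [-1.01, 2.22], [0.06, 2.58], [-1.02, 4.17], [0.09, 2.62], [-3.14, 3.14]. Speed limits (rad/s): [2.57, 2.57, 3.14, 3.14, 3.14, 3.14].

## Interface

Orientations are given as a rotation vector (axis times angle).
In Python, from station import get_obs, get_image, finish_job gives the robot as it stands. The module is installed in compiled form; this text tells all that it offers.
- The arm moves only by the tool carry_out, never from a script. Its argument "rows" is a list of rows, each a list of 7 numbers: the turn, a rotation vector about the tool's x, y, z as a fraction of full scale, then the shift along the tool's x, y, z as a fraction of full scale, then the closure, from -1 (fully open) to 1 (shut). A call has 1 to 5 rows; each row is the pose to reach, as a shift and turn from the pose commanded when the call began, along the tool's axes at that moment, turning the shorter way round; what a row does not reach only later rows make up. Full scale, the value 1, is 300 mm for a shift and pi rad for a turn. A row lasts 1/10 s, in which the tool goes at most 50 mm and 8.59 degrees, less where a joint would pass 70% of its speed; a pose out of reach is approached as far as the arm can. A call with a number of a shift or a turn outside -1 to 1 is refused whole. A call with a gripper value outside its range is refused whole. The fingers move at their own pace and stop on an object; "force" is the grip in N (left out, the last holds). Time passes only in rows, so rows that repeat a pose let the fingers close. It gives the time, the measured TCP pose, the force, the opening and the grip force at its end, in the units of the state.
- get_obs(): the state, without advancing time (a new reading comes with each control period).
- get_image(name): name is "scene" or "top" or "wrist"; returns a dict with "img" (420x560x3 uint8, blue, green, red), "mtx" (3x3 intrinsics, pixels), "R" (3x3) and "t" (3): a world point X has camera coordinates R X + t. Camera axes: x right, y down, z forward; pixel columns grow to the right and rows downward; lengths in m; the calibration is good to about 2 mm. A picture is of the moment at which its call begins. There is no depth.
- finish_job(): hands the job in; it is judged then, once.
The state is a dict: "t": time; "q": joint angles; "dq": joint speeds; "effort": joint torques, N m; "tool_pos": TCP position; "tool_rot": TCP orientation; "contact_force": force on the tool from outside, world axes, zero at the start; "wrist_torque": the same for the moment, N m; "opening": finger opening in m; "grip_force": force on a finger pad.
Only numpy, scipy, OpenCV 4.12 (cv2) and the standard library are available. Lean on these libraries where they do the work, as an engineer would, in place of code of your own. Each camera call takes 0.05 s, during which the arm holds its last target. There are 200 camera calls.

## Task

Close the wooden sample case on the table so it can be carried: lower its lid, hold the lid down against its springy rubber seal and slide the barrel bolt across by its ball knob until the tip is fully home against the end of the keeper, feeling your way in and never ramming it against the keeper. Then, with the bolt still home, turn the knob down towards the front of the case so that the bolt cannot creep back, and leave the things around the case where they are.

Things in the scene. Friction and masses are not known exactly. Their poses are not given: they have to be found in the camera images.
- case: fixed wooden sample case, 150 mm deep (x), 300 mm long (y), its two end boards (24 mm thick) 92 mm high, flush with the lid when shut between them; origin on the table under its centre, x from front to hinged back, y towards the end with the keeper, z up. The keeper's origin is at (-48, 124, 102) mm in it, the hinge line at x 77, z 78 mm. A half bottle lies inside.
- lid (a joint): angle of the lid about the hinge line along the back, rad: 0 fully shut, 0.04 to 0.09 when it only rests on the seal, 0.8 to 1.12 at the start; a stiff hinge holds it open, and below about 0.55 it may sink by itself
- lid_hinge (a point): middle of the lid's hinge line, which runs along the case's y, 77 mm behind the case's centre and 78 mm above the table; axes turn with the lid (x still points to the back, z is the lid's outward normal)
- lid_front (a point): middle of the lid's front edge at its upper face, 156 mm from the hinge line (lid 14 mm thick, 246 mm long). A rubber seal along the front rim holds the lid off shut by about 7 to 13 mm there; pressing the lid down near its front takes up to 18 N (fully shut), and it springs up again when let go unless the bolt holds it.
- bolt (a joint): travel of the bolt along the lid, m: 0 fully drawn back (tip 10 mm short of the keeper's mouth when the lid is shut), growing towards the keeper; 0 to 6 mm at the start, about 0.032 when home; it slides with about 2 N of friction
- bolt_tip (a point): centre of the bolt's end face; bolt of round steel, 10 mm thick, flat-ended, lying along the lid's y with its axis 10 mm above the lid's upper face and 125 mm from the hinge line; y points to the keeper
- knob (a joint): angle of the bolt's knob about the bolt's axis, rad: 0 standing up from the lid, positive folded towards the front of the case, up to 1.15; a rail beside the slot lets it past about 0.55 only when the bolt is within about 5 mm of home; light friction keeps it where it is
- knob_ball (a point): centre of the steel ball, 16 mm across, on the knob's 6 mm stem, 30 mm from the bolt's axis and 64 mm behind the bolt's tip; with the lid shut and the knob up it stands 40 mm above the lid. Nothing within 40 mm of it along the lid is higher than 18 mm above the lid.
- keeper: steel keeper on an end board: pocket clamped between the slotted uprights of a fixed base (32 mm wide, 26 mm long and high). Origin in the plane of the pocket's mouth, on the bolt's axis when the lid is fully shut; y points in. Its hole (14.6 mm wide, 11 mm high) was set by hand: centred 0.5 to 6 mm above this origin, not readable from poses, to be felt with the bolt as the lid is pressed down.
- keeper_floor (a point): 22 mm in from the keeper's origin, level with it, in the plane of the hole's closed end, where the bolt's tip stops (the hole itself may sit higher, see keeper); same axes as the keeper. More than 25 N between bolt and keeper counts as ramming.
- cork_1: a used wine cork lying in front of the case, 44 x 24 mm; to be left alone
- champagne_cork: a mushroom cork standing beside the keeper end of the case, 32 mm across, 49 mm high; to be left alone
- waiters_friend: a folded waiter's corkscrew lying in front of the case, 115 x 33 x 13 mm; to be left alone
- foil_cutter: a small black U-shaped foil cutter beside the other end of the case, 47 x 46 x 20 mm; to be left alone

How it is judged:
On the way, in this order (a step that is already met when the one before it is completed fails the run):
1. the lid is lowered onto its seal (value of joint lid below 0.11 rad), for 0.1 s.
2. the bolt's tip is fully home against the end of the keeper, the lid held shut (y of bolt_tip in the frame of keeper_floor between -0.002 and 0.003 m), for 0.2 s.
At the end, for the whole second after the job is handed in: The lid is held down on its seal (joint below 0.06 rad), the bolt's tip is within 2 mm of the end of the keeper's hole, the knob is folded towards the front by more than 0.8 rad, and everything is let go and at rest (all of step 2 and value of joint lid below 0.06 rad and value of joint knob above 0.8 rad and velocity of joint bolt below 0.003 m/s and velocity of joint knob below 0.11 rad/s); the robot touches nothing.
It fails at once if the bolt is rammed against the keeper (more than 25 N between them) (contact force between bolt and keeper above 25 N).
It fails at once if a thing standing around the case is moved by more than 15 mm (distance of any of cork_1, champagne_cork, waiters_friend, foil_cutter from where it was at the start of the episode above 0.015 m).
It also fails if it takes over 67 s, if anything falls off the work surface, if the arm or the gripper's body presses on something with over 40 N, if the wrist force passes 120 N, or if a joint passes its speed limit or range.

## Working session

There is one attempt and no reset: what is moved stays moved. The work goes in short steps, Python scripts to look and compute and a tool call to move; the robot and the scene stay as the last step left them, time stands still between calls to the robot, and variables do not carry over. Pictures are saved under pics/ and viewed, at most 10 in all, crops included, and the job is handed in when it is done.

Besides the shell and the picture viewer there is one more tool, called after ">>>" as name(argument=value, ...) on one line, values as JSON. carry_out: Moves the arm, as the interface text tells. Shift numbers are shares of 300 mm and turn numbers shares of pi rad, none past 1 either way. Its arguments: {"type":"object","properties":{"rows":{"type":"array"},"force":{"type":"number"}},"required":["rows"]}

```bash
mkdir -p pics; cat > h.py <<'E'
import numpy as np,cv2,json
from station import *
from scipy.spatial.transform import Rotation as Rn
def snap(n,f):
    d=get_image(n); cv2.imwrite('pics/'+f+'.png',d['img']); np.savez('pics/'+f+'.npz',**d); return d
def ld(f): return np.load('pics/'+f+'.npz')
def proj(d,X):
    c=np.atleast_2d(X)@d['R'].T+d['t']; p=c@d['mtx'].T; return p[:,:2]/p[:,2:]
def onz(d,u,v,z):
    r=d['R'].T@np.linalg.solve(d['mtx'],[u,v,1.]); o=-d['R'].T@d['t']; return o+r*(z-o[2])/r[2]
E
python3 - <<'E'
from h import *
a=snap('top','top0');b=snap('scene','sc0')
for d in(a,b): print(np.round(-d['R'].T@d['t'],3),d['mtx'][0,0], np.round(d['R'],2).tolist())
o=get_obs();print(o)
E
```

```text
[ 0.359 -0.145  1.291] 514.153089074689 [[-0.02, -1.0, 0.0], [-0.99, 0.02, -0.13], [0.13, -0.01, -0.99]]
[0.032 0.592 0.636] 540.290684340947 [[-0.86, -0.51, -0.02], [-0.24, 0.43, -0.87], [0.45, -0.74, -0.5]]
{'t': 0.1, 'q': array([-1.40900011e+00,  5.33206615e-02,  1.61417084e+00, -2.94868423e-05,
        1.47599266e+00, -1.18975206e-01]), 'dq': array([ 0.00049586, -0.00199028, -0.00257503, -0.00056321,  0.00155533,
        0.00088291]), 'effort': array([-6.95836352e-04, -3.94904959e+01, -3.71366322e+01, -1.58346743e-04,
        3.96289834e-03, -8.54556447e-06]), 'tool_pos': array([ 0.17310068, -0.59995887,  0.23015901]), 'tool_rot': array([-3.10881351e+00, -4.39327352e-01,  1.09638541e-04]), 'contact_force': array([ 0.75716779,  0.85885897, -0.46219044]), 'wrist_torque': array([ 0.00818774, -0.02308298,  0.02337785]), 'grip_force': 0.0, 'opening': 0.08532227450650527}
```

View pics/top0.png

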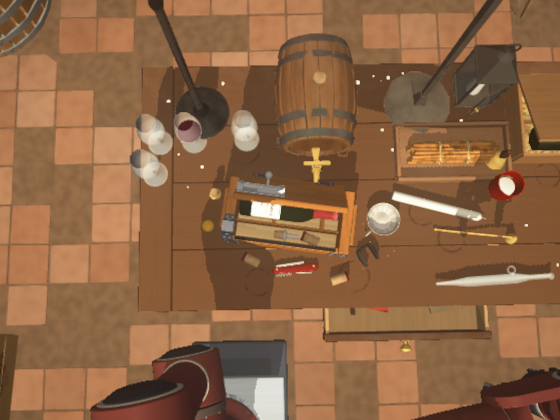

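View pics/sc0.png

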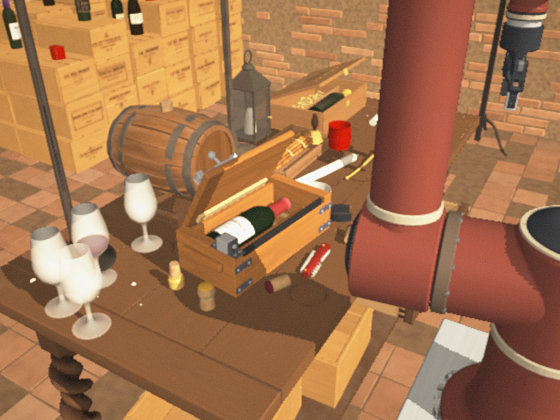

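The top view shows the case at about (290,215), keeper at its left end (228,228), and the lid standing open at the back. I'll enlarge it.

```bash
python3 - <<'E'
from h import *
i=cv2.imread('pics/top0.png')[155:295,190:390]
cv2.imwrite('pics/c1.png',cv2.resize(i,None,fx=4,fy=4,interpolation=cv2.INTER_CUBIC))
E
```

```text
(no output)
```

View pics/c1.png

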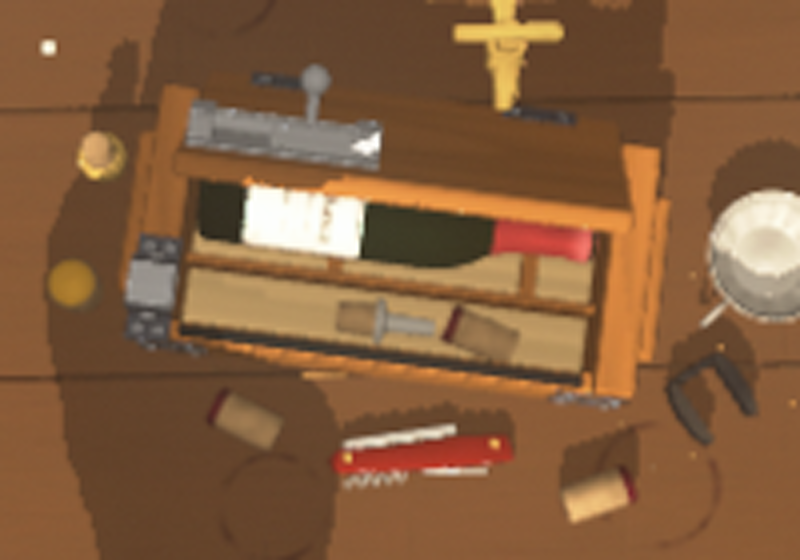

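```bash
cat >> h.py <<'E'
def rz(y): return Rn.from_euler('z',y).as_matrix()
def casepts(p,P): return np.atleast_2d(P)@rz(p[2]).T+[p[0],p[1],0]
def knob(l,b,k,off=0):
    # knob ball in case frame; bolt tip y at b=0: 124-10=114mm
    r=np.array([-.125-.030*np.sin(k),.114+b-.064,.010+.030*np.cos(k)])
    r=r+[0,0,.014] if off else r
    return r
E
python3 - <<'E'
from h import *
from scipy.optimize import least_squares
d=ld('top0')
uv=np.array([[163,86],[660,150],[635,400],[625,147],[597,395]])/4+[190,155]
P=np.array([[75,150,92],[75,-150,92],[-75,-150,92],[75,-126,92],[-75,-126,92]])/1000.
x=onz(d,*uv[0],.092),onz(d,*uv[1],.092),onz(d,*uv[2],.092)
print(np.round(x,3),[np.linalg.norm(x[0]-x[1]),np.linalg.norm(x[1]-x[2])])
f=lambda p:(proj(d,casepts(p,P))-uv).ravel()
s=least_squares(f,[.55,.0,0]);print(s.x,s.fun.round(1))
c=s.x;np.save('case.npy',c)
# knob + lid angle from ball pixel
# lid upper face: lid shut top z=92 =hinge z+14 
for dn,ball in(('top0',np.array([315,78])/4+[190,155]),):
  def g(q):
    l,b=q; r=np.array([-.125,.114+b-.064,.014+.040])
    R=Rn.from_euler('y',l).as_matrix(); X=R@r+[.077,0,.078]
    return (proj(ld(dn),casepts(c,X))-ball).ravel()
  for l0 in(.8,1.1): 
    s=least_squares(g,[l0,.003],x_scale=[.1,.005]);print(s.x,s.fun)
sc=ld('sc0')
for l in(.8,.9,1.0,1.1):
    R=Rn.from_euler('y',l).as_matrix()
    L=np.array([[-.156,.123,.014],[-.156,-.123,.014],[-.125,.05,.054]])@R.T+[.077,0,.078]
    print(l,proj(d,casepts(c,L)).round(0).tolist(),proj(sc,casepts(c,L)).round(0).tolist())
print(proj(sc,casepts(c,P)).round().tolist(), casepts(c,[[-.048,.124,.102],[.21,0,0]]))
for u,v in((100,155),(72,283),(245,418),(345,460),(715,400)): print(onz(d,190+u/4,155+v/4,.02).round(3))
i=cv2.imread('pics/sc0.png')[110:300,160:360]
cv2.imwrite('pics/c2.png',cv2.resize(i,None,fx=3.1,fy=3.1,interpolation=cv2.INTER_CUBIC))
E
```

```text
[[ 0.626 -0.041  0.092]
 [ 0.582 -0.335  0.092]
 [ 0.434 -0.315  0.092]] [np.float64(0.2976030684575023), np.float64(0.14927971399698936)]
[ 0.53005777 -0.17811223 -0.14683451] [-0.2  0.1  0.9 -0.   0.2  0.2 -0.4 -0.5 -0.5  0.2]
[1.07326047 0.00522976] [1.76214598e-12 8.10018719e-12]
[1.07326047 0.00522976] [-5.68434189e-14  2.84217094e-14]
0.8 [[232.0, 211.0], [346.0, 226.0], [269.0, 192.0]] [[220.0, 189.0], [306.0, 143.0], [228.0, 164.0]]
0.9 [[233.0, 205.0], [347.0, 219.0], [270.0, 186.0]] [[215.0, 182.0], [301.0, 137.0], [223.0, 160.0]]
1.0 [[233.0, 198.0], [349.0, 212.0], [271.0, 179.0]] [[209.0, 176.0], [296.0, 132.0], [218.0, 157.0]]
1.1 [[234.0, 191.0], [350.0, 205.0], [271.0, 173.0]] [[203.0, 170.0], [290.0, 127.0], [212.0, 154.0]]
[[177.0, 231.0], [277.0, 173.0], [334.0, 193.0], [271.0, 177.0], [327.0, 197.0]] [[ 0.50071641 -0.04842382  0.102     ]
 [ 0.73779799 -0.2088368   0.        ]]
[0.599 0.005 0.02 ]
[0.518 0.023 0.02 ]
[ 0.432 -0.084  0.02 ]
[ 0.405 -0.145  0.02 ]
[ 0.438 -0.375  0.02 ]
```

View pics/c2.png

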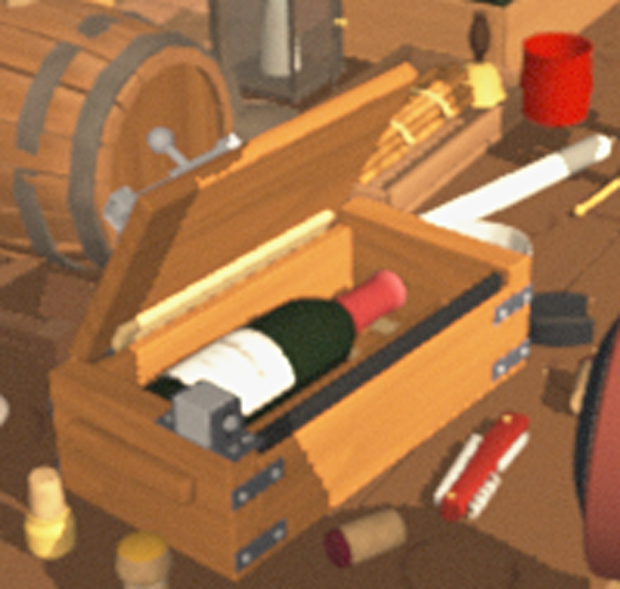

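```bash
cat >> h.py <<'E'
C=np.load('case.npy')
def rows(targets,rot=None):
    """targets: case-frame TCP points; rot: tool-x yaw aligned to case -> print fractions from current measured pose"""
    o=get_obs(); R=Rn.from_rotvec(o['tool_rot']).as_matrix()
    W=rz(C[2])@np.diag([1,-1,-1.]); 
    rv=Rn.from_matrix(R.T@W).as_rotvec()/np.pi
    print('t',o['t'],'case tcp',((o['tool_pos']-[C[0],C[1],0])@rz(C[2])).round(4),'F',(o['contact_force']@rz(C[2])).round(1),'turn',rv.round(4))
    for T in casepts(C,targets): print(((T-o['tool_pos'])@R/.3).round(3).tolist())
def lidpt(l,r): return np.array([.077-r*np.cos(l)+.014*np.sin(l)+.011,-.03,.078+r*np.sin(l)+.014*np.cos(l)])
E
python3 - <<'E'
from h import *
rows([[-.1,-.2,.31],[.09,-.03,.31],[.085,-.03,.2]]); print(lidpt(1.05,.135),lidpt(1.05,.156))
E
```

```text
t 0.1 case tcp [-0.2914 -0.4695  0.2302] F [ 0.6  1.  -0.5] turn [-6.000e-04  1.000e-04  1.361e-01]
[0.953, -0.553, -0.265]
[1.764, -0.806, -0.264]
[1.749, -0.813, 0.102]
[ 0.03297183 -0.03        0.20206813] [ 0.02252284 -0.03        0.22028402]
```

>>> carry_out(rows=[[0,0,0.136,0.95,-0.55,-0.265,1],[0,0,0.136,0.95,-0.55,-0.265,1],[0,0,0.136,0.95,-0.55,-0.265,1],[0,0,0.136,0.95,-0.55,-0.265,1],[0,0,0.136,0.95,-0.55,-0.265,1]], force=30)

```text
t: 0.6
tool_pos: [0.3422, -0.4236, 0.2898]
tool_rot: [-3.133, 0.231, 0.0]
contact_force: [1.0, -0.0, -0.0]
opening: 0.0121
grip_force: 0.0
```

```bash
python3 -c "
from h import *
rows([[-.1,-.2,.31],[.09,-.03,.31]])"
```

```text
t 0.6 case tcp [-0.1499 -0.2703  0.2898] F [ 1.   0.1 -0. ] turn [-0.0002  0.0001 -0.    ]
[0.166, -0.234, -0.067]
[0.799, -0.801, -0.067]
```

>>> carry_out(rows=[[0,0,0,0.8,-0.8,-0.067,1],[0,0,0,0.8,-0.8,-0.067,1],[0,0,0,0.8,-0.8,-0.067,1],[0,0,0,0.8,-0.8,-0.067,1],[0,0,0,0.8,-0.8,-0.067,1]])

```text
t: 1.1
tool_pos: [0.543, -0.2748, 0.3043]
tool_rot: [-3.133, 0.23, 0.001]
contact_force: [-0.1, -0.9, -0.6]
opening: -0.0001
grip_force: 0.0
```

>>> carry_out(rows=[[0,0,0,0.17,-0.17,0,1],[0,0,0,0.17,-0.17,0,1],[0,0,0,0.17,-0.17,0,1],[0,0,0,0.17,-0.17,0,1]])

```text
t: 1.5
tool_pos: [0.5994, -0.2334, 0.3039]
tool_rot: [-3.133, 0.229, 0.002]
contact_force: [0.4, 1.0, -0.3]
opening: -0.0002
grip_force: 0.0
```

```bash
python3 -c "
from h import *
rows([[.09,-.03,.31],[.085,-.03,.205]]+[lidpt(l,.14) for l in (1.1,1,.9,.8,.7,.6,.5,.4,.3,.2,.13)])
snap('top','top1')
i=cv2.imread('pics/top1.png')[130:280,200:380];cv2.imwrite('pics/c3.png',cv2.resize(i,None,fx=4,fy=4))"
```

```text
t 1.5 case tcp [ 0.0767 -0.0445  0.3039] F [ 0.3  1.1 -0.3] turn [0.     0.0005 0.0004]
[0.044, -0.048, -0.02]
[0.028, -0.048, 0.33]
[-0.132, -0.049, 0.316]
[-0.175, -0.049, 0.335]
[-0.215, -0.049, 0.359]
[-0.253, -0.049, 0.386]
[-0.288, -0.049, 0.417]
[-0.32, -0.049, 0.452]
[-0.349, -0.049, 0.489]
[-0.373, -0.049, 0.529]
[-0.393, -0.049, 0.571]
[-0.409, -0.049, 0.615]
[-0.418, -0.049, 0.647]
```

View pics/c3.png

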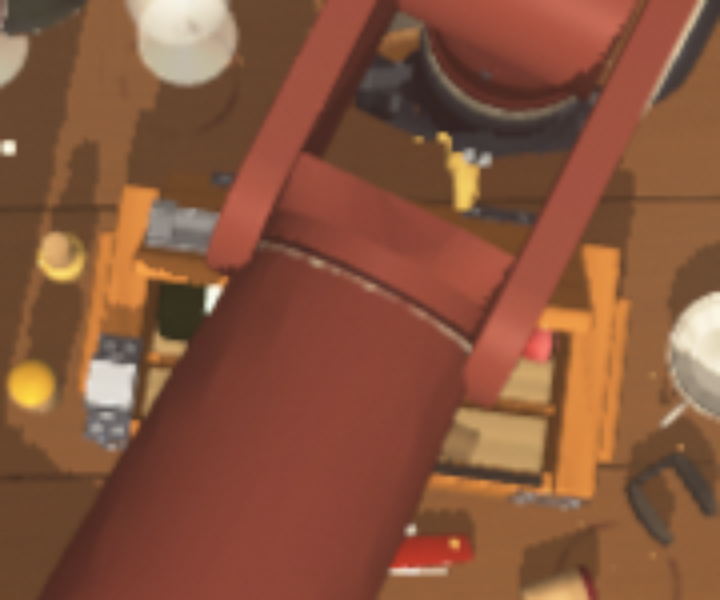

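The arm hides the middle of the case. Lid, keeper and the small things around it are unchanged, so I go down behind the lid and push.

>>> carry_out(rows=[[0,0,0,0.03,-0.03,0.12,1],[0,0,0,0.03,-0.03,0.25,1],[0,0,0,0.03,-0.03,0.33,1],[0,0,0,-0.08,-0.03,0.33,1],[0,0,0,-0.12,-0.03,0.33,1]])

```text
t: 2.05
tool_pos: [0.5621, -0.2198, 0.2034]
tool_rot: [-3.131, 0.233, 0.007]
contact_force: [-0.3, -0.1, 1.8]
opening: -0.0004
grip_force: 0.0
```

>>> carry_out(rows=[[0,0,0,-0.05,0,0.005,1],[0,0,0,-0.09,0,0.03,1],[0,0,0,-0.13,0,0.06,1],[0,0,0,-0.165,0,0.09,1],[0,0,0,-0.195,0,0.12,1]])

```text
t: 2.55
tool_pos: [0.5074, -0.2122, 0.1716]
tool_rot: [3.131, -0.232, 0.006]
contact_force: [-0.1, 0.1, 0.8]
opening: 0.0001
grip_force: 0.4
```

```bash
python3 -c "
from h import *
rows([lidpt(l,.14) for l in (.7,.6,.5,.4,.3,.2,.13)])
snap('scene','sc2')
i=cv2.imread('pics/sc2.png')[90:300,140:370];cv2.imwrite('pics/c4.png',cv2.resize(i,None,fx=2.8,fy=2.8))"
```

```text
t 2.55 case tcp [-0.0174 -0.037   0.1716] F [-0.1  0.1  0.8] turn [ 0.0006 -0.0013 -0.0004]
[0.025, -0.023, -0.024]
[-0.008, -0.023, 0.01]
[-0.036, -0.024, 0.047]
[-0.061, -0.024, 0.087]
[-0.081, -0.024, 0.129]
[-0.097, -0.024, 0.173]
[-0.106, -0.024, 0.205]
```

View pics/c4.png

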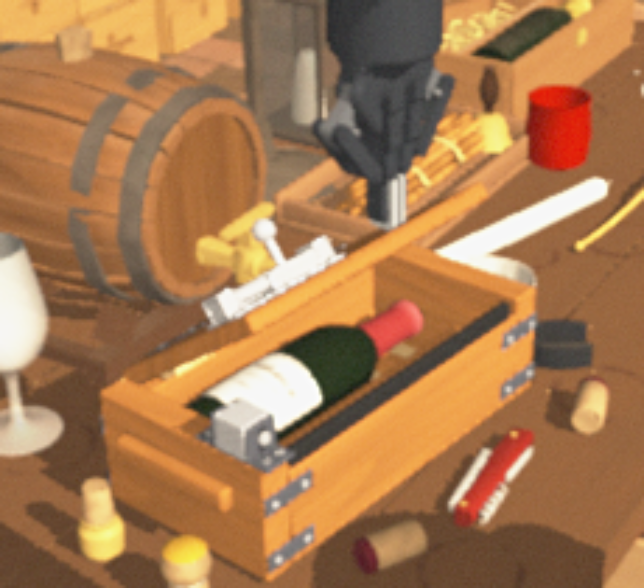

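The picture shows the fingertips on the lid's outer face at (395,220), with the lid at about 0.6 rad and the ball at (264,230). I continue along the arc.

>>> carry_out(rows=[[0,0,0,-0.02,0,0.03,1],[0,0,0,-0.045,0,0.065,1],[0,0,0,-0.065,0,0.1,1],[0,0,0,-0.08,0,0.13,1],[0,0,0,-0.09,0,0.155,1]])

```text
t: 3.1
tool_pos: [0.4798, -0.2065, 0.1217]
tool_rot: [-3.132, 0.23, 0.002]
contact_force: [0.2, 0.9, -0.4]
opening: 0.0001
grip_force: 0.0
```

>>> carry_out(rows=[[0,0,0,-0.01,0,0.02,1],[0,0,0,-0.015,0,0.04,1],[0,0,0,-0.015,0,0.05,1],[0,0,0,-0.015,0,0.055,1],[0,0,0,-0.015,0,0.055,1]])

```text
t: 3.6
tool_pos: [0.4765, -0.2063, 0.1067]
tool_rot: [3.133, -0.23, 0.0]
contact_force: [-0.5, 0.5, -0.1]
opening: 0.0
grip_force: 0.0
```

```bash
python3 -c "
from h import *
rows([lidpt(l,.14) for l in (.2,.13,.07)])
snap('scene','sc3')
i=cv2.imread('pics/sc3.png')[110:290,150:350];cv2.imwrite('pics/c5.png',cv2.resize(i,None,fx=3.2,fy=3.2,interpolation=cv2.INTER_CUBIC))"
```

```text
t 3.6 case tcp [-0.0489 -0.0357  0.1067] F [-0.5  0.4 -0.1] turn [ 0.     -0.      0.0001]
[0.008, -0.019, -0.043]
[-0.0, -0.019, -0.011]
[-0.006, -0.019, 0.017]
```

View pics/c5.png

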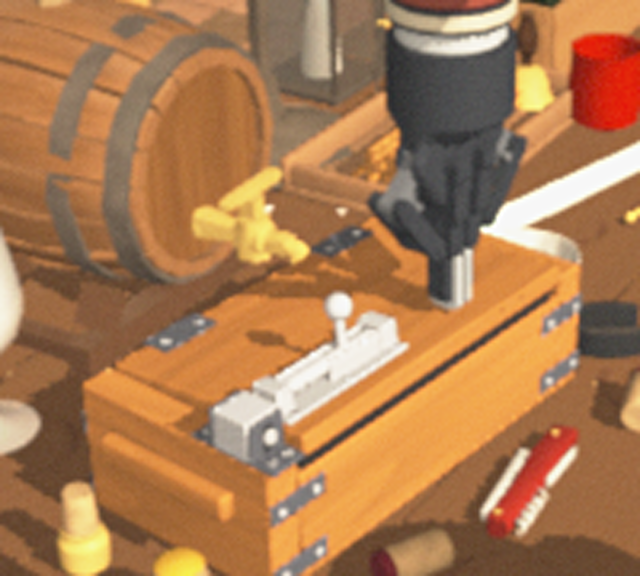

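The lid is down on its seal with the closed fingers at (450,290) and the ball at (340,305). I check the ball against prediction and move above it.

```bash
python3 -c "
from h import *
d=ld('sc3')
print('ball obs',340/3.2+150,305/3.2+110)
for l,b in((.05,.0),(.08,0),(.05,.006)):
  X=Rn.from_euler('y',l).as_matrix()@[-.125,.05+b,.054]+[.077,0,.078]; print(l,b,X.round(4),proj(d,casepts(C,X)).round(1))
rows([[-.045,-.02,.2],[-.045,.053,.22],[-.045,.053,.130]])"
```

```text
ball obs 256.25 205.3125
0.05 0.0 [-0.0451  0.05    0.1382] [[259.8 207.6]]
0.08 0 [-0.0433  0.05    0.1418] [[259.  205.6]]
0.05 0.006 [-0.0451  0.056   0.1382] [[257.7 209. ]]
t 3.65 case tcp [-0.0488 -0.0358  0.107 ] F [ 0.2 -0.5 -0.3] turn [ 0.0001 -0.0002  0.0001]
[0.013, -0.053, -0.31]
[0.013, -0.296, -0.377]
[0.013, -0.296, -0.077]
```

>>> carry_out(rows=[[0,0,0,0.013,-0.02,-0.12,0.5],[0,0,0,0.015,-0.05,-0.28,0],[0,0,0,0.017,-0.2,-0.33,0],[0,0,0,0.017,-0.298,-0.33,0],[0,0,0,0.017,-0.298,-0.33,0]], force=40)

```text
t: 4.15
tool_pos: [0.4954, -0.1162, 0.2075]
tool_rot: [-3.134, 0.224, -0.005]
contact_force: [0.3, -0.7, -0.7]
opening: 0.0426
grip_force: 0.0
```

```bash
python3 -c "
from h import *
rows([[-.043,.053,.129]]);print(get_obs()['opening'])
d=snap('wrist','w1');print(proj(d,casepts(C,[-.043,.053,.142])));cv2.imwrite('pics/w1b.png',cv2.resize(d['img'],(800,600)))"
```

```text
t 4.15 case tcp [-0.0433  0.0562  0.2075] F [ 0.4 -0.7 -0.7] turn [-0.0001 -0.001   0.0014]
[0.0, 0.011, 0.262]
0.04257279340536748
[[278.82246602 228.35908822]]
```

View pics/w1.png

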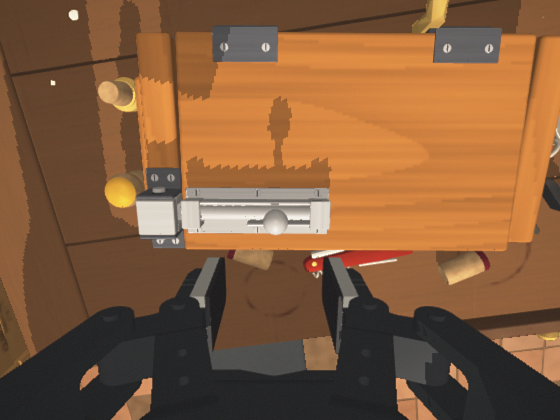

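The wrist view shows the ball at (276,222), the keeper at (160,213), and the fingers at (215,285) and (340,285). I'll triangulate with the scene view.

```bash
python3 -c "
from h import *
from scipy.optimize import least_squares
w,s=ld('w1'),ld('sc3')
f=lambda X:np.r_[proj(w,casepts(C,X))[0]-[276,221.5],proj(s,casepts(C,X))[0]-[256.3,205.3]]
r=least_squares(f,[-.043,.05,.142],x_scale=.01);print(r.x,r.fun)
# check keys: case corners in wrist
print(proj(w,casepts(C,[[-.075,-.126,.092],[-.075,.126,.092],[.077,-.126,.092],[-.048,.124,.128],[-.048,.15,.128]])).round(1))
print(-w['R'].T@w['t'],w['R'].round(2))
"
```

```text
[-0.03855995  0.05463955  0.14235409] [ 0.25415908  0.23567356 -0.97479995  0.27123107]
[[503.8 248.3]
 [185.2 247.2]
 [544.2  37.2]
 [172.5 228.7]
 [133.6 228.6]]
[ 0.56204628 -0.12561291  0.34998173] [[-0.14 -0.99  0.  ]
 [-0.95  0.14  0.27]
 [-0.26  0.04 -0.96]]
```

>>> carry_out(rows=[[0,0,0,0.011,0.006,0.1,0],[0,0,0,0.011,0.006,0.2,0],[0,0,0,0.011,0.006,0.25,0],[0,0,0,0.011,0.006,0.26,0],[0,0,0,0.011,0.006,0.26,0]])

```text
t: 4.7
tool_pos: [0.4973, -0.1213, 0.1277]
tool_rot: [-3.133, 0.231, 0.001]
contact_force: [-0.6, 0.2, 0.8]
opening: 0.0423
grip_force: 0.0
```

>>> carry_out(rows=[[0,0,0,0,0,0,0.3],[0,0,0,0,0,0,0.45],[0,0,0,0,0,0,0.6],[0,0,0,0,0,0,0.8],[0,0,0,0,0,0,1]], force=30)

```text
t: 5.2
tool_pos: [0.498, -0.1207, 0.1287]
tool_rot: [-3.133, 0.23, -0.003]
contact_force: [1.6, 1.4, 1.5]
opening: 0.0131
grip_force: 29.2
```

```bash
python3 -c "
from h import *
rows([[-.043,.053,.129]]);o=get_obs();print(o['opening'],o['grip_force'])
d=snap('wrist','w2')
i=d['img'][150:350,160:400];cv2.imwrite('pics/w2b.png',cv2.resize(i,None,fx=3,fy=3))"
```

```text
t 5.2 case tcp [-0.0401  0.0521  0.1287] F [1.4 1.7 1.5] turn [-0.0001 -0.0005  0.0002]
[-0.01, -0.003, -0.001]
0.013084050458617618 29.185830652713776
```

View pics/w2b.png

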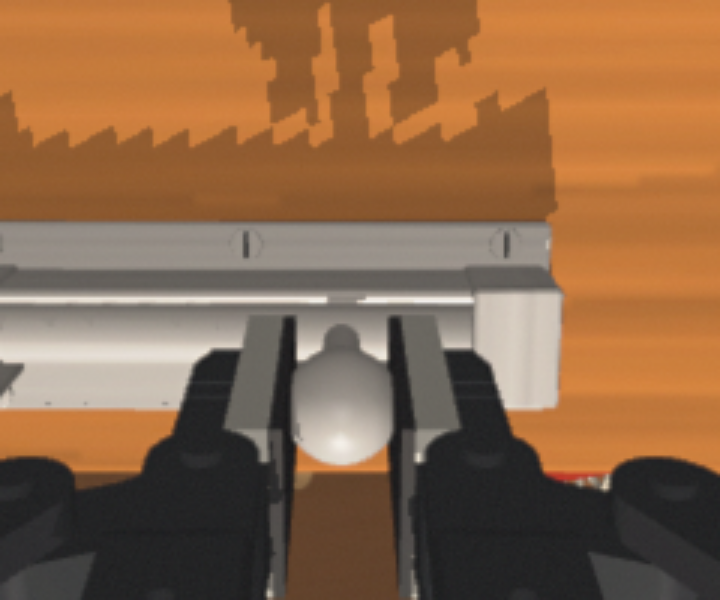

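```bash
python3 -c "
from h import *
d=ld('w2');o=get_obs();R=Rn.from_rotvec(o['tool_rot']).as_matrix()
for z in (.136,.139,.142,.145): 
  X=onz(d,274,285.7,z); print(z,((X-[C[0],C[1],0])@rz(C[2])).round(4))
# pad tip corners expected: tool x=+11, tip z=0, opening 13 
for P in([.011,.0065,0],[.011,-.0065,0],[.011,.0065,-.019],[-.011,.0065,-.019],[.011,-.0065,-.03]): print(P,((proj(d,R@P+o['tool_pos'])[0]-[160,150])*3).round())
"
```

```text
0.136 [-0.0421  0.052   0.136 ]
0.139 [-0.0405  0.052   0.139 ]
0.142 [-0.039   0.0521  0.142 ]
0.145 [-0.0374  0.0521  0.145 ]
[0.011, 0.0065, 0] [386. 303.]
[0.011, -0.0065, 0] [297. 303.]
[0.011, 0.0065, -0.019] [392. 358.]
[-0.011, 0.0065, -0.019] [390. 509.]
[0.011, -0.0065, -0.03] [287. 397.]
```

The ball sits centred between the pads, 13 mm behind the tips. I firm up the grip and slide the bolt forward a little.

>>> carry_out(rows=[[0,0,0,0,0,0,1],[0,0,0,0,-0.005,0,1],[0,0,0,0,-0.01,0,1],[0,0,0,0,-0.015,0,1],[0,0,0,0,-0.015,0,1]], force=60)

```text
t: 5.75
tool_pos: [0.4983, -0.1166, 0.128]
tool_rot: [3.132, -0.23, 0.001]
contact_force: [1.0, -2.4, 3.8]
opening: 0.012
grip_force: 58.5
```

```bash
python3 -c "
from h import *
rows([[-.043,.053,.129]]);o=get_obs();print(o['opening'],o['grip_force'])"
```

```text
t 5.75 case tcp [-0.0404  0.0562  0.128 ] F [ 1.3 -2.3  3.8] turn [ 0.0002 -0.0002  0.0002]
[-0.009, 0.011, -0.003]
0.01196837665304055 58.4681761264801
```

>>> carry_out(rows=[[0,0,0,0,-0.004,0,1],[0,0,0,0,-0.007,0,1],[0,0,0,0,-0.007,0,1]])

```text
t: 6.05
tool_pos: [0.4985, -0.1142, 0.1278]
tool_rot: [3.133, -0.23, 0.001]
contact_force: [0.9, -1.6, 3.6]
opening: 0.0123
grip_force: 58.5
```

>>> carry_out(rows=[[0,0,0,0,-0.0035,0,1],[0,0,0,0,-0.0035,0,1]])

```text
t: 6.25
tool_pos: [0.4987, -0.1132, 0.1278]
tool_rot: [-3.133, 0.23, -0.001]
contact_force: [1.3, -2.0, 3.3]
opening: 0.012
grip_force: 58.5
```

>>> carry_out(rows=[[0,0,0,0,-0.0035,0,1],[0,0,0,0,-0.0035,0,1]])

```text
t: 6.45
tool_pos: [0.4988, -0.1121, 0.1277]
tool_rot: [-3.133, 0.23, -0.0]
contact_force: [1.0, -1.8, 3.0]
opening: 0.0121
grip_force: 58.5
```

>>> carry_out(rows=[[0,0,0,0,-0.0035,0,1],[0,0,0,0,-0.0035,0,1]])

```text
t: 6.65
tool_pos: [0.4988, -0.1113, 0.1278]
tool_rot: [3.133, -0.23, 0.0]
contact_force: [0.9, -3.6, 3.8]
opening: 0.012
grip_force: 58.6
```

>>> carry_out(rows=[[0,0,0,0,-0.0035,0,1],[0,0,0,0,-0.0035,0,1]])

```text
t: 6.85
tool_pos: [0.4989, -0.1112, 0.1278]
tool_rot: [3.131, -0.23, -0.0]
contact_force: [0.7, -5.6, 4.5]
opening: 0.0124
grip_force: 58.6
```

Contact at about 4 N net, with soft arm stiffness of about 2 N/mm. Now I lower the lid while keeping the light push.

>>> carry_out(rows=[[0,0,0,0,0,0.0035,1],[0,0,0,0,0,0.007,1],[0,0,0,0,0,0.007,1]])

```text
t: 7.15
tool_pos: [0.4994, -0.1113, 0.1269]
tool_rot: [3.131, -0.23, 0.002]
contact_force: [-0.3, -5.1, 8.5]
opening: 0.0124
grip_force: 58.9
```

>>> carry_out(rows=[[0,0,0,0,0,0.0035,1],[0,0,0,0,0,0.007,1],[0,0,0,0,0,0.007,1]])

```text
t: 7.45
tool_pos: [0.4994, -0.1113, 0.1253]
tool_rot: [3.131, -0.23, 0.001]
contact_force: [-1.6, -4.9, 10.0]
opening: 0.012
grip_force: 59.2
```

>>> carry_out(rows=[[0,0,0,0,0,0.003,1],[0,0,0,0,0,0.005,1],[0,0,0,0,0,0.005,1]])

```text
t: 7.75
tool_pos: [0.499, -0.1112, 0.1241]
tool_rot: [3.131, -0.23, -0.001]
contact_force: [-4.1, -4.3, 13.0]
opening: 0.0119
grip_force: 59.4
```

>>> carry_out(rows=[[0,0,0,0,0,0.003,1],[0,0,0,0,0,0.005,1],[0,0,0,0,0,0.005,1]])

```text
t: 8.05
tool_pos: [0.4986, -0.111, 0.1229]
tool_rot: [3.131, -0.23, -0.003]
contact_force: [-7.9, -3.4, 15.5]
opening: 0.0119
grip_force: 59.6
```

>>> carry_out(rows=[[0,0,0,0,0,0.003,1],[0,0,0,0,0,0.005,1],[0,0,0,0,0,0.005,1]])

```text
t: 8.35
tool_pos: [0.4982, -0.1103, 0.1213]
tool_rot: [3.133, -0.23, -0.005]
contact_force: [-9.4, -1.2, 19.0]
opening: 0.0124
grip_force: 59.7
```

```bash
cat > ball.py <<'E'
from h import *
import sys
d=snap('wrist',sys.argv[1])
for f in ('w2',sys.argv[1]):
  D=ld(f); i=cv2.resize(D['img'][210:330,220:330],None,fx=4,fy=4,interpolation=cv2.INTER_CUBIC)
  g=cv2.GaussianBlur(cv2.cvtColor(i,6),(7,7),0)
  c=cv2.HoughCircles(g,cv2.HOUGH_GRADIENT,1,40,param1=80,param2=12,minRadius=55,maxRadius=85)
  print(f,None if c is None else (c[0,:3]/4+[220,210,0]).round(1).tolist())
rows([[-.043,.053,.129]])
E
python3 ball.py w3
```

```text
w2 [[273.6, 285.6, 19.1], [237.4, 284.1, 18.0], [314.1, 308.4, 15.5]]
w3 [[274.1, 286.1, 20.0], [240.9, 282.1, 17.8], [272.6, 265.9, 14.6]]
t 8.4 case tcp [-0.0415  0.0625  0.1214] F [-8.6 -2.4 17.5] turn [0.0001 0.001  0.0001]
[-0.005, 0.032, -0.025]
```

The ball has not slipped. The x-force comes from the ball's arc as the lid shuts, so I relieve x and probe forward.

>>> carry_out(rows=[[0,0,0,-0.005,0,0,1],[0,0,0,-0.007,-0.004,0,1],[0,0,0,-0.007,-0.007,0,1],[0,0,0,-0.007,-0.007,0,1]])

```text
t: 8.8
tool_pos: [0.4982, -0.108, 0.1215]
tool_rot: [3.133, -0.23, 0.003]
contact_force: [-2.0, -1.3, 13.0]
opening: 0.0121
grip_force: 59.5
```

The bolt is in the hole, moving against friction only. I advance it.

>>> carry_out(rows=[[0,0,0,0,-0.005,0,1],[0,0,0,0,-0.01,0,1],[0,0,0,0,-0.014,0,1],[0,0,0,0,-0.014,0,1]])

```text
t: 9.2
tool_pos: [0.4988, -0.1038, 0.1215]
tool_rot: [3.133, -0.23, 0.003]
contact_force: [-2.2, -1.5, 13.4]
opening: 0.0118
grip_force: 59.5
```

>>> carry_out(rows=[[0,0,0,0,-0.005,0,1],[0,0,0,0,-0.01,0,1],[0,0,0,0,-0.014,0,1],[0,0,0,0,-0.014,0,1]])

```text
t: 9.6
tool_pos: [0.4994, -0.0997, 0.1215]
tool_rot: [3.133, -0.23, 0.003]
contact_force: [-1.7, -1.1, 13.9]
opening: 0.0122
grip_force: 59.5
```

>>> carry_out(rows=[[0,0,0,0,-0.005,0,1],[0,0,0,0,-0.01,0,1],[0,0,0,0,-0.014,0,1],[0,0,0,0,-0.014,0,1]])

```text
t: 10.0
tool_pos: [0.5, -0.0956, 0.1215]
tool_rot: [3.132, -0.23, 0.003]
contact_force: [-2.2, -1.2, 13.0]
opening: 0.0119
grip_force: 59.5
```

>>> carry_out(rows=[[0,0,0,0,-0.005,0,1],[0,0,0,0,-0.01,0,1],[0,0,0,0,-0.014,0,1],[0,0,0,0,-0.014,0,1]])

```text
t: 10.4
tool_pos: [0.5006, -0.0914, 0.1215]
tool_rot: [3.133, -0.23, 0.003]
contact_force: [-1.8, -2.2, 14.2]
opening: 0.0121
grip_force: 59.5
```

>>> carry_out(rows=[[0,0,0,0,-0.004,0,1],[0,0,0,0,-0.006,0,1],[0,0,0,0,-0.006,0,1]])

```text
t: 10.7
tool_pos: [0.5009, -0.0897, 0.1215]
tool_rot: [3.132, -0.23, 0.003]
contact_force: [-2.4, -2.9, 13.2]
opening: 0.0123
grip_force: 59.5
```

>>> carry_out(rows=[[0,0,0,0,-0.003,0,1],[0,0,0,0,-0.005,0,1],[0,0,0,0,-0.005,0,1]])

```text
t: 11.0
tool_pos: [0.501, -0.0893, 0.1215]
tool_rot: [3.13, -0.229, 0.003]
contact_force: [-2.5, -6.0, 11.9]
opening: 0.0121
grip_force: 59.4
```

The bolt is home: 22 mm past first contact, with about 4 N against the floor. I ease off the down-force first.

>>> carry_out(rows=[[0,0,0,0,0,-0.006,1],[0,0,0,-0.002,0,-0.012,1],[0,0,0,-0.002,0,-0.012,1]], force=35)

```text
t: 11.3
tool_pos: [0.4991, -0.089, 0.1219]
tool_rot: [3.13, -0.23, -0.001]
contact_force: [1.9, -6.3, -1.1]
opening: 0.0119
grip_force: 58.2
```

```bash
python3 ball.py w4
```

```text
w2 [[273.6, 285.6, 19.1], [237.4, 284.1, 18.0], [314.1, 308.4, 15.5]]
w4 [[274.6, 285.1, 19.5], [241.9, 255.9, 19.4], [268.6, 265.1, 18.9]]
t 11.35 case tcp [-0.0437  0.0837  0.1219] F [ 2.8 -6.5  1.3] turn [0.0009 0.0001 0.0001]
[0.002, 0.102, -0.023]
```

The lid is held by the bolt, with vertical force near 0. Now I fold the knob along its arc.

>>> carry_out(rows=[[0,0,0,-0.013,0,0.001,1],[0,0,0,-0.025,0,0.003,1],[0,0,0,-0.037,0,0.007,1],[0,0,0,-0.048,0,0.012,1],[0,0,0,-0.048,0,0.012,1]], force=35)

```text
t: 11.85
tool_pos: [0.4845, -0.0867, 0.1193]
tool_rot: [3.131, -0.23, -0.003]
contact_force: [-2.8, -6.3, 6.3]
opening: 0.0091
grip_force: 48.1
```

```bash
python3 ball.py w5
```

```text
w2 [[273.6, 285.6, 19.1], [237.4, 284.1, 18.0], [314.1, 308.4, 15.5]]
w5 [[274.6, 262.1, 20.3], [243.1, 279.6, 14.6], [304.4, 278.4, 14.6]]
t 11.9 case tcp [-0.0588  0.0845  0.1189] F [-0.6  0.1 -0.7] turn [ 0.0002  0.0008 -0.    ]
[0.053, 0.105, -0.034]
```

The ball slipped in the pads instead of following. I let go, lift, and will push it from behind with closed fingers.

>>> carry_out(rows=[[0,0,0,0,0,0,0.5],[0,0,0,0,0,0,0.2],[0,0,0,0,0,0,0.2],[0,0,0,0,0,-0.1,0.2],[0,0,0,0,0,-0.2,0.2]])

```text
t: 12.4
tool_pos: [0.4841, -0.0849, 0.1778]
tool_rot: [-3.132, 0.229, 0.006]
contact_force: [0.9, -0.5, -0.3]
opening: 0.034
grip_force: 0.0
```

```bash
python3 -c "
from h import *
d=snap('wrist','w6');rows([[-.015,.085,.18],[-.015,.085,.122]])
cv2.imwrite('pics/w6b.png',cv2.resize(d['img'][130:330,120:400],None,fx=2.8,fy=2.8))"
```

```text
t 12.45 case tcp [-0.0555  0.0848  0.1849] F [2.4 0.8 3.8] turn [ 0.0002 -0.0022  0.0002]
[0.135, -0.0, 0.017]
[0.134, -0.001, 0.211]
```

View pics/w6b.png

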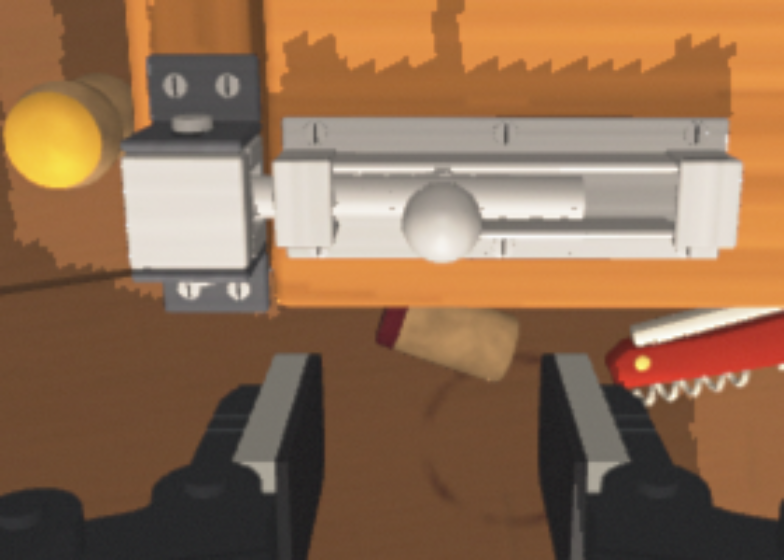

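The bolt is in the keeper at (262,197) and the lid is held. The ball at (442,222) stands slightly forward, with the champagne cork untouched.

```bash
python3 -c "
from h import *
d=ld('w6')
f=lambda u,v,z:((onz(d,u,v,z)-[C[0],C[1],0])@rz(C[2])).round(4)
print('axis',f(500/2.8+120,197/2.8+130,.1085),f(380/2.8+120,197/2.8+130,.1085))
for z in(.130,.132,.134,.136):print(f(277.9,209.3,z))"
```

```text
axis [-0.0422  0.07    0.1085] [-0.0422  0.0968  0.1085]
[-0.0422  0.0832  0.13  ]
[-0.0416  0.0832  0.132 ]
[-0.0411  0.0832  0.134 ]
[-0.0405  0.0832  0.136 ]
```

>>> carry_out(rows=[[0,0,0,0.07,0.004,0,0.6],[0,0,0,0.135,0.004,0,1],[0,0,0,0.135,0.004,0.1,1],[0,0,0,0.135,0.004,0.18,1],[0,0,0,0.135,0.004,0.18,1]])

```text
t: 12.95
tool_pos: [0.5222, -0.0915, 0.1204]
tool_rot: [-3.131, 0.229, 0.013]
contact_force: [-0.7, 0.1, 0.1]
opening: -0.0
grip_force: 0.0
```

```bash
python3 -c "
from h import *
rows([[-.022,.083,.126]]+[[-.042-.030*np.sin(k)+.019,.083,.104+.03*np.cos(k)-.008] for k in(.2,.4,.6,.8,1,1.1)])
print(get_obs()['opening'])"
```

```text
t 12.95 case tcp [-0.0204  0.0845  0.1204] F [-0.7 -0.   0.1] turn [-0.0006  0.0027  0.0002]
[-0.006, 0.005, -0.019]
[-0.029, 0.005, -0.017]
[-0.048, 0.005, -0.01]
[-0.065, 0.005, -0.001]
[-0.08, 0.005, 0.012]
[-0.093, 0.005, 0.028]
[-0.097, 0.005, 0.037]
-2.0575442205334218e-05
```

>>> carry_out(rows=[[0,0,0,-0.015,0.002,-0.005,1],[0,0,0,-0.03,0.003,-0.005,1],[0,0,0,-0.045,0.003,-0.003,1],[0,0,0,-0.055,0.003,0,1],[0,0,0,-0.055,0.003,0,1]])

```text
t: 13.45
tool_pos: [0.5086, -0.0913, 0.1257]
tool_rot: [3.133, -0.23, 0.002]
contact_force: [-0.4, 0.4, 0.0]
opening: 0.0001
grip_force: 0.1
```

```bash
cat > k.py <<'E'
from h import *
import sys
d=snap('wrist',sys.argv[1]); rows([[-.07,.083,.12]])
np.set_printoptions(linewidth=200)
for k in np.arange(0,1.2,.2): 
  P=np.array([-.042-.03*np.sin(k),.083,.107+.03*np.cos(k)-.001]); print(round(k,1),proj(d,casepts(C,P)).round(1)[0])
i=cv2.resize(d['img'],None,fx=4,fy=4,interpolation=cv2.INTER_CUBIC)
o=np.array(proj(d,casepts(C,[-.06,.083,.125]))[0]); u0,v0=(o-[45,60]).clip(0).astype(int)
s=i[v0*4:(v0+120)*4,u0*4:(u0+90)*4]; g=cv2.GaussianBlur(cv2.cvtColor(s,6),(7,7),0)
c=cv2.HoughCircles(g,cv2.HOUGH_GRADIENT,1,30,param1=80,param2=12,minRadius=48,maxRadius=85)
print(None if c is None else (c[0,:4]/4+[u0,v0,0]).round(1).tolist())
E
python3 k.py w7
```

```text
t 13.5 case tcp [-0.0339  0.0828  0.1255] F [ 0.8 -0.5  0.8] turn [ 0.0001 -0.0002  0.0001]
[-0.12, -0.001, 0.018]
0.0 [273.3 302. ]
0.2 [273.3 313.7]
0.4 [273.3 323. ]
0.6 [273.4 329.7]
0.8 [273.4 333.4]
1.0 [273.4 334.3]
[[273.9, 279.6, 19.7], [253.4, 280.1, 14.8]]
```

>>> carry_out(rows=[[0,0,0,-0.015,0,0.003,1],[0,0,0,-0.03,0,0.008,1],[0,0,0,-0.045,0,0.013,1],[0,0,0,-0.045,0,0.013,1]])

```text
t: 13.9
tool_pos: [0.4944, -0.089, 0.1204]
tool_rot: [-3.133, 0.23, 0.002]
contact_force: [-0.4, -0.1, -0.6]
opening: -0.0001
grip_force: 0.0
```

```bash
python3 k.py w8
```

```text
t 13.95 case tcp [-0.0481  0.0829  0.1206] F [-0.8  0.6 -0.1] turn [-0.0001  0.0004  0.0001]
[-0.073, -0.0, 0.002]
0.0 [273.7 276.5]
0.2 [273.7 289.3]
0.4 [273.7 299.8]
0.6 [273.7 307.4]
0.8 [273.7 312. ]
1.0 [273.7 313.7]
[[294.9, 279.4, 13.9], [251.9, 284.4, 17.8], [259.9, 281.4, 12.7]]
```

>>> carry_out(rows=[[0,0,0,-0.012,0,0.003,1],[0,0,0,-0.02,0,0.007,1],[0,0,0,-0.026,0,0.01,1],[0,0,0,-0.026,0,0.01,1]])

```text
t: 14.35
tool_pos: [0.4892, -0.0884, 0.1192]
tool_rot: [3.133, -0.23, 0.007]
contact_force: [4.9, -0.1, 0.7]
opening: -0.0
grip_force: 1.8
```

It meets the knob's stop at about 5 N. I back away and measure from above.

>>> carry_out(rows=[[0,0,0,0.02,0,0,1],[0,0,0,0.05,0,-0.05,1],[0,0,0,0.03,0,-0.15,1],[0,0,0,0,0,-0.21,1],[0,0,0,0,0,-0.21,1]])

```text
t: 14.85
tool_pos: [0.4887, -0.0886, 0.1838]
tool_rot: [3.132, -0.23, 0.006]
contact_force: [0.6, -0.8, 0.4]
opening: 0.0003
grip_force: 0.0
```

```bash
python3 - <<'E'
from h import *
d=snap('wrist','w9'); rows([[0,0,0]]); old=ld('w6')
def loc(D,ref=None):
    i=cv2.resize(D['img'][150:290,200:360],None,fx=4,fy=4,interpolation=cv2.INTER_CUBIC); g=cv2.GaussianBlur(cv2.cvtColor(i,6),(7,7),0)
    c=cv2.HoughCircles(g,cv2.HOUGH_GRADIENT,1,30,param1=80,param2=14,minRadius=44,maxRadius=70)
    return None if c is None else (c[0,:4]/4+[200,150,0]).round(1).tolist()
print('old',loc(old)); print('new',loc(d))
for n,D in(('old',old),('new',d)):
  print(n,[(round(k,2),proj(D,casepts(C,[-.042-.03*np.sin(k),.083,.106+.03*np.cos(k)]))[0].round(1).tolist()) for k in(0,.55,.8,1.0,1.15)])
# bolt end (rear) column: profile along the bolt, row of axis
for n,D in(('old',old),('new',d)):
  p=proj(D,casepts(C,[[-.042,.06,.1085],[-.042,.05,.1085],[-.042,.124,.107]]));print(n,p.round(1).tolist())
  v=int(round(p[0,1]-0)); print(cv2.cvtColor(D['img'],6)[v-4:v+1,305:345].mean(0).astype(int).tolist())
E
```

```text
t 14.9 case tcp [-0.0547  0.0827  0.1819] F [-1.2 -0.2 -0.6] turn [ 0.0001 -0.0005  0.0001]
[0.181, 0.275, 0.607]
old [[277.9, 209.6, 14.4]]
new [[221.4, 204.4, 14.3], [344.1, 206.1, 11.2]]
old [(0, [278.3, 211.9]), (0.55, [278.1, 236.1]), (0.8, [278.0, 242.8]), (1.0, [277.9, 245.9]), (1.15, [277.8, 246.8])]
new [(0, [272.9, 218.3]), (0.55, [272.9, 241.6]), (0.8, [272.9, 248.0]), (1.0, [272.9, 250.9]), (1.15, [272.9, 251.7])]
old [[314.6, 200.1], [330.6, 200.1], [212.6, 199.5]]
[175, 175, 174, 174, 174, 173, 173, 173, 173, 173, 173, 173, 172, 172, 172, 172, 172, 171, 171, 171, 171, 170, 171, 168, 159, 158, 158, 158, 159, 159, 159, 159, 159, 159, 159, 158, 159, 159, 159, 159]
new [[308.5, 206.4], [324.0, 206.4], [209.8, 205.9]]
[166, 166, 165, 164, 165, 165, 165, 165, 165, 164, 164, 164, 163, 163, 163, 164, 163, 160, 157, 157, 157, 157, 157, 157, 157, 158, 157, 157, 158, 157, 158, 158, 157, 157, 157, 157, 158, 158, 157, 157]
```

>>> carry_out(rows=[[0,0,0,0,0,-0.15,1],[0,0,0,0.05,0,-0.25,1],[0,0,0,0.05,0,-0.25,1],[0,0,0,0.05,0,-0.25,1]])

```text
t: 15.3
tool_pos: [0.5025, -0.0903, 0.2549]
tool_rot: [-3.133, 0.23, 0.003]
contact_force: [0.6, 0.4, -0.4]
opening: 0.0002
grip_force: 0.0
```

```bash
python3 - <<'E'
from h import *
d=snap('wrist','w10'); s=snap('scene','sc10'); rows([[0,0,0]])
for n,D in(('w',d),('s',s)):
  P=[casepts(C,[-.042-.03*np.sin(k),.083,.106+.03*np.cos(k)])[0] for k in(0,.55,.8,1.0,1.15)]
  pp=proj(D,P); print(n,pp.round(1).tolist())
  u,v=pp[3].astype(int); u0,v0=u-40,v-45
  i=cv2.resize(D['img'][v0:v0+80,u0:u0+80],None,fx=6,fy=6,interpolation=cv2.INTER_CUBIC); g=cv2.GaussianBlur(cv2.cvtColor(i,6),(9,9),0)
  c=cv2.HoughCircles(g,cv2.HOUGH_GRADIENT,1,20,param1=60,param2=14,minRadius=22,maxRadius=75)
  print(None if c is None else (c[0,:5]/6+[u0,v0,0]).round(1).tolist())
p=cv2.cvtColor(d['img'],6); u,v=proj(d,casepts(C,[-.067,.083,.122]))[0].astype(int)
print(u,v);print(p[v-24:v+14:2,u-20:u+22:2])
E
```

```text
t 15.4 case tcp [-0.0412  0.083   0.2533] F [-1.   0.7 -0.8] turn [-0.0002  0.0015  0.0001]
[0.141, 0.277, 0.843]
w [[273.5, 209.2], [273.5, 226.7], [273.5, 231.7], [273.5, 234.1], [273.5, 235.0]]
[[273.2, 236.2, 8.7], [285.4, 201.9, 10.2], [293.1, 202.6, 7.7], [284.9, 215.2, 4.9], [308.4, 203.2, 8.8]]
s [[246.5, 215.6], [253.2, 220.5], [255.8, 223.8], [257.5, 226.7], [258.5, 229.0]]
[[261.9, 223.4, 8.7], [265.4, 220.1, 9.5], [261.6, 227.2, 6.4], [253.4, 232.6, 5.7], [246.4, 236.4, 9.6]]
273 233
[[223 224 224 224 224 224 224 225 175 155 175 157 161 168 227 119 118 119
  119 118 117]
 [224 224 224 224 224 224 224 224 173 156 175 156 167 218 227 247 253 253
  254 254 253]
 [226 226 226 225 225 225 225 226 224 156 174 157 225 227 226 226 223 220
  189 220 224]
 [225 224 224 225 224 224 225 225 225 155 176 156 223 226 225 226 225 229
  204 231 227]
 [189 191 192 191 191 191 191 191 190 156 176 156 188 192 192 193 194 193
  189 201 194]
 [166 167 167 167 167 166 166 166 167 156 175 157 164 165 165 165 164 165
  165 164 163]
 [166 165 166 165 165 165 164 164 165 156 175 157 163 164 164 163
[... 392 characters left out ...]
7  79  79  76 121 143 152 157 161 158 151 139 121 106  99  98
   99  99  99]
 [ 86  87  76  55  56  60 139 161 171 176 183 176 167 153 130 127 120 109
   95  87  85]
 [ 88  88  62  56  53  71 162 184 194 201 209 200 190 172 145 137 136 133
  126 117 102]
 [ 86  86  61  57  56  88 185 208 215 220 225 220 210 198 168 137 141 142
  139 131 126]
 [ 86  82  54  56  57 138 190 221 226 232 237 230 223 213 172 147 145 144
  143 143 135]
 [ 87  69  53  53  68 144 147 223 231 242 247 238 230 214 156 149 146 146
  141 145 146]
 [ 86  84  54  49 103 131 129 146 229 237 241 237 228 162 153 152 146 153
  145 145 145]
 [ 87  86  88  84  94 106 124 127 133 148 163 160 150 150 147 142 141 150
  151 147 141]]
```

The ball now sits at (273,236) in the wrist view, which matches a fold of about 1.1 rad. The bolt's y is unchanged and the robot is clear, so I hand in.

```bash
python3 -c "
from station import *
print(finish_job())"
```

```text
the job is handed in; nothing more can be done
None
```

I handed the job in at about 15 s with the lid shut on its seal, the bolt home against the keeper's end at about 6 N of push, the knob folded forward about 1.1 rad and the arm clear; the hand-in gave no verdict, and of the things around the case I only saw the two corks and the corkscrew in part, all in place, before the final knob push.

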